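Pack hat-shaped flanges head to tail in the bench rack

TASK

Pack the three hat-shaped aluminium flanges into the blue rack in one row, alternately brim-down, brim-up, brim-down, so that the inverted one sits in the middle with its brim over its neighbours' brims. All three must end flat on the bench and back against the rack's rear rail. Do not tip any flange over, and do not disturb the bottles, the crucible or the plastic beaker.

Things in the scene. Friction and masses are not known exactly. Their poses are not given: they have to be found in the camera images.
- rack: blue rack fixed to the bench: three rails 14 mm thick, 30 mm high, no floor, open to the robot. Origin on the bench, home of the middle flange; +x points to the rear rail (inner face at x = 55 mm: flange centres belong at x = 0), y along the row. End rails' inner faces at y = +-145 mm, from the rear rail to x = -45 mm. It is 290 mm long inside, so neighbouring centres end 85-90 mm apart.
- flange_in_rack: aluminium hat-shaped flange: brim 110 mm diameter x 16 mm, crown 60 mm diameter x 24 mm, 40 mm tall, 0.2-0.45 kg; brim down, crown up, in the rack near its +y end rail, up to 20 mm short of it and up to 10 mm short of the rear rail; smooth, slides aside when a neighbour wedges in. Origin: centre of its underside, z up.
- flange_upright: aluminium hat-shaped flange: brim 110 mm diameter x 16 mm, crown 60 mm diameter x 24 mm, 40 mm tall, 0.2-0.45 kg; brim down on the open bench before the rack, left or right; its crown (16 to 40 mm above its underside) can be gripped from above. Origin: centre of its underside, z up.
- flange_inverted: aluminium hat-shaped flange: brim 110 mm diameter x 16 mm, crown 60 mm diameter x 24 mm, 40 mm tall, 0.2-0.45 kg; inverted, on its crown, on the open bench before the rack, beside the upright one; brim at 24-40 mm height, too wide to grip. Its upper face has a round central recess, 48 mm diameter, 32 mm deep (floor at z = 8 mm); fingertips put in there can drag it. Origin: centre of its underside, z up.
- bottle_square: square off-white plastic bottle, 60 x 61 x 120 mm, right of the rack; leave alone. Origin at the centre of its underside.
- bottle_blue: round glass reagent bottle with blue contents, 58 mm diameter, 114 mm tall, left of the rack; leave alone. Origin at the centre of its underside.
- crucible: white porcelain crucible with lid, 45 mm diameter, 50 mm tall, at the left; leave alone. Origin at the centre of its underside.
- big_beaker: translucent plastic beaker, 105 mm diameter, 125 mm tall, at the right; leave alone. Origin at the centre of its underside.
Mind the look-alikes: they are no part of the job. Leave any brown or red look-alike of the flange_upright alone.

How it is judged:
At the end, for the whole second after the job is handed in: Inverted flange within 12 mm of the rack's origin along the row, an upright one 74 to 100 mm either side; all within 10 mm of touching the rear rail, underside within 6 mm of the bench, tilt under 0.06 rad, at rest (x of each of flange_in_rack, flange_upright, flange_inverted in the frame of rack above -0.01 m and height (world z) of each of flange_in_rack, flange_upright, flange_inverted below 0.006 m and angle between each of flange_in_rack, flange_upright, flange_inverted's own z axis and vertical below 0.06 rad and linear speed of each of flange_in_rack, flange_upright, flange_inverted below 0.01 m/s and y of flange_inverted in the frame of rack between -0.012 and 0.012 m and ((y of flange_in_rack in the frame of rack between 0.074 and 0.1 m and y of flange_upright in the frame of rack between -0.1 and -0.074 m) or (y of flange_upright in the frame of rack between 0.074 and 0.1 m and y of flange_in_rack in the frame of rack between -0.1 and -0.074 m))).
It fails at once if a flange is tipped (more than 0.5 rad) (angle between any of flange_in_rack, flange_upright, flange_inverted's own z axis and vertical above 0.5 rad).
It fails at once if a bottle, the crucible or the beaker is moved more than 30 mm or tipped more than 0.3 rad (distance of any of bottle_square, bottle_blue, crucible, big_beaker from where it was at the start of the episode above 0.03 m or angle between any of bottle_square, bottle_blue, crucible, big_beaker's own z axis and vertical above 0.3 rad).
It also fails if it takes over 64 s, if anything falls off the work surface, if the arm or the gripper's body presses on something with over 40 N, if the wrist force passes 120 N, or if a joint passes its speed limit or range.

ROBOT

A 7-joint arm with a two-finger parallel gripper is mounted at the origin on a cart in front of the work surface, level with it; the furniture and walls round the work are solid. World frame = base frame: x ahead of the robot, y to its left, z up, the work surface at z = 0. Lengths are in m, angles in rad, forces in N, time in s.
With the tool pointing down it reaches from about 0.425 to 0.925 m from the base axis. Payload 6.8 kg.
Tool frame: the origin (TCP) lies between the finger pads; the fingertips stand 14 mm ahead of it and the grasp point (between the pads) lies 5 mm behind it; z points along the fingers, y is the line along which they close (so a half turn about z gives the same grasp; the last joint's range is limited). The gripper opens to 85 mm and grips with 20 to 120 N. Pads are 22 mm wide; open, the fingers measure 114 mm over their backs; the gripper's body (76 mm by 85 mm) begins 54 mm behind the grasp point. The pads swing forward as they close: fully open they stand 13 mm farther back than shut.
Start: joints at [1.168, 0.477, 0.022, 1.555, -0.011, 1.109, -0.083], TCP at [0.196, -0.646, 0.245] pointing down, gripper open.
Joint ranges: [-2.96, 2.96], [-0.34, 2.1], [-1.41, 1.46], [0.24, 2.44], [-1.37, 4.51], [0.17, 1.92], [-2.96, 2.96]. Speed limits (rad/s): [2.39, 2.39, 3.14, 3.14, 3.14, 3.14, 3.14].

INTERFACE

Orientations are given as a rotation vector (axis times angle).
In Python, from bench import r, eyes, ticket gives the robot as it stands. The module is installed in compiled form; this text tells all that it offers.
- The arm moves only by the tool arm_command, never from a script. Its argument "plan" is text: rows parted by semicolons, each of 4 numbers parted by spaces: the shift along the tool's x, y, z in m, then the turn about the tool's z in degrees. In form: tx ty tz yaw; .... A call has 1 to 20 rows; each row shifts and turns the commanded pose from where the row before left it, along the tool's axes as they then stand; what a row does not reach is not made up. A row lasts 1/8 s, in which the tool goes at most 62.5 mm and 10.7 degrees, less where a joint would pass 70% of its speed; a pose out of reach is approached as far as the arm can. A call is refused whole if a number of a shift passes 0.0625 or a number of a turn 10.7, either way. A call with a gripper value outside its range is refused whole. "hand" is the closure, from -1 (fully open) to 1 (shut), set as the call begins (left out, the last holds). The fingers move at their own pace and stop on an object; "grip_force" is the grip in N (left out, the last holds). Time passes only in rows, so rows that do not move let the fingers close. It gives the time, the measured TCP pose, the force, the opening and the grip force at its end, in the units of the state.
- r.get_obs(): the state, without advancing time (a new reading comes with each control period).
- eyes.grab_frame(name): name is "scene" or "top" or "wrist"; returns (picture, depth): 400x640x3 uint8, red, green, blue; 400x640 float32, m along the optical axis (not along the pixel's ray), 0 where there is no reading.
- eyes.calibration(name): a dict with "fov_y" (degrees; the focal length in pixels is half the picture's height over the tangent of half this angle, whatever the lens; pixels are square), "cx", "cy" (the principal point, pixels), "k1" (the pictures are not rectified: a ray, as slopes to the right and down, at radius r is drawn at 1 + k1 r^2 times it, then the intrinsics apply), "origin" and "attitude" of the camera in the world; the wrist camera has in their place "tool_from_camera" (4x4, takes a point from camera to tool coordinates, whose origin is the TCP and whose axes are the flange's). Camera axes: x right, y up, looking along -z (the intrinsics and any distortion apply to the point x, -y, -z); pixel columns grow to the right and rows downward; lengths in m; the calibration is good to about 2 mm. A picture is of the moment at which its call begins: read the wrist's pose just before it. calibration takes no time and is no camera call.
- ticket.hand_in(): hands the job in; it is judged then, once.
The state is a dict: "clock": time; "joints": joint angles; "qvel": joint speeds; "tau": joint torques, N m; "tcp_pos": TCP position; "orientation": TCP orientation; "contact_force": force on the tool from outside, world axes, zero at the start; "moment": the same for the moment, N m; "grip_width": finger opening in m; "gripper_force": force on a finger pad.
Only numpy, scipy, OpenCV 4.12 (cv2) and the standard library are available. Lean on these libraries where they do the work, as an engineer would, in place of code of your own. Each camera call takes 0.05 s, during which the arm holds its last target. There are 200 camera calls.

## Working session

There is one attempt and no reset: what is moved stays moved. The work goes in short steps, Python scripts to look and compute and a tool call to move; the robot and the scene stay as the last step left them, time stands still between calls to the robot, and variables do not carry over. Pictures are saved under pics/ and viewed, at most 10 in all, crops included, and the job is handed in when it is done.

Besides the shell and the picture viewer there is one more tool, called after "Call:" by a JSON object that holds its "op" and its "data". arm_command: Moves the arm, as the interface text tells. Its arguments: {"type":"object","properties":{"plan":{"type":"string"},"hand":{"type":"number"},"grip_force":{"type":"number"}},"required":["plan"]}

```bash
mkdir -p pics; cat > h.py <<'E'
import numpy as np, cv2
from bench import r, eyes, ticket
from scipy.spatial.transform import Rotation as R
def cloud(name,depth,obs=None):
    c=eyes.calibration(name); H,W=depth.shape
    f=H/2/np.tan(np.radians(c['fov_y'])/2)
    u,v=np.meshgrid(np.arange(W),np.arange(H))
    xd=(u-c['cx'])/f; yd=(v-c['cy'])/f
    x,y=xd.copy(),yd.copy()
    for _ in range(8):
        s=1+c['k1']*(x*x+y*y); x,y=xd/s,yd/s
    P=np.stack([x*depth,-y*depth,-depth],-1)
    if name=='wrist':
        T=np.array(c['tool_from_camera']); P=P@T[:3,:3].T+T[:3,3]
        A=R.from_rotvec(obs['orientation']).as_matrix(); return P@A.T+np.array(obs['tcp_pos'])
    A=np.array(c['attitude']); 
    A=R.from_rotvec(A).as_matrix() if A.shape==(3,) else A
    return P@A.T+np.array(c['origin'])
def look(name,fn=None):
    o=r.get_obs(); p,d=eyes.grab_frame(name)
    if fn: cv2.imwrite('pics/'+fn,p[:,:,::-1])
    return p,cloud(name,d,o),d,o
E
python3 - <<'E'
from h import *
o=r.get_obs(); print(o)
for n in ('top','scene','wrist'): print(n,eyes.calibration(n))
p,P,d,o=look('top','top0.png'); np.savez('top0',p=p,P=P,d=d)
p,P,d,o=look('scene','scene0.png')
E
```

```text
{'clock': 0.0, 'joints': array([ 1.16790163,  0.47779085,  0.02233975,  1.55648384, -0.01150026,
        1.10929423, -0.08312091]), 'qvel': array([ 5.80240100e-05, -7.53717618e-04,  9.26730955e-04,  3.58477806e-04,
        7.86463897e-04,  1.72217326e-03,  2.50387228e-04]), 'tau': array([-3.28936358e-05, -5.96455264e+01,  1.60788640e+00, -2.81197089e+01,
        1.25393926e-02,  9.43131658e-03,  8.30722584e-07]), 'tcp_pos': array([ 0.19593381, -0.64532895,  0.24431823]), 'orientation': array([-3.10574394e+00, -4.61123079e-01,  6.38311115e-04]), 'contact_force': array([-0.23253952,  0.72024024,  0.34386745]), 'moment': array([ 0.00937543,  0.02209005, -0.03765943]), 'gripper_force': 0.0, 'grip_width': 0.08520286749750784}
top {'fov_y': 55.64788652191831, 'cx': 321.11264549478074, 'cy': 200.1410881875833, 'k1': -0.009763570083215177, 'origin': array([ 0.22542009, -0.09087417,  1.51789837]), 'attitude': array([ 0.14483603, -0.14712027, -1.57940451])}
scene {'fov_y': 51.63373447943954, 'cx': 314.8180923416669, 'cy': 197.12756652861722, 'k1': -0.0784256760580754, 'origin': array([-0.14857822,  0.64506396,  0.92187468]), 'attitude': array([ 0.38026736, -1.00689673, -2.27566456])}
wrist {'fov_y': 60.55778957890569, 'cx': 314.6340204591839, 'cy': 201.5075491847536, 'k1': -0.06425771146704498, 'tool_from_camera': array([[-2.87676118e-05,  9.65645953e-01,  2.59861294e-01,
         6.55317727e-02],
       [ 9.99999954e-01,  1.06290814e-04, -2.84273518e-04,
         1.01238102e-03],
       [-3.02128441e-04,  2.59861274e-01, -9.65645912e-01,
        -1.28525138e-01],
       [ 0.00000000e+00,  0.00000000e+00,  0.00000000e+00,
         1.00000000e+00]])}
```

View pics/top0.png

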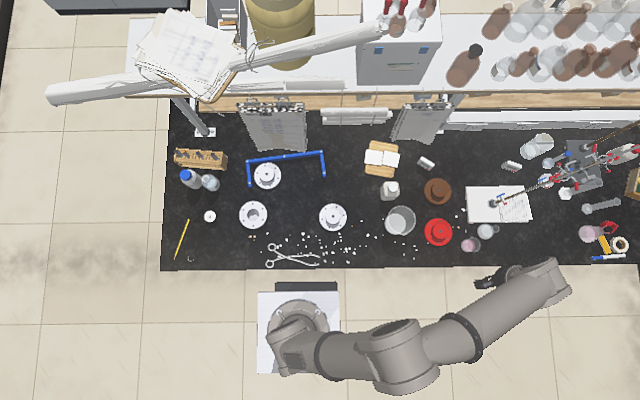

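View pics/scene0.png

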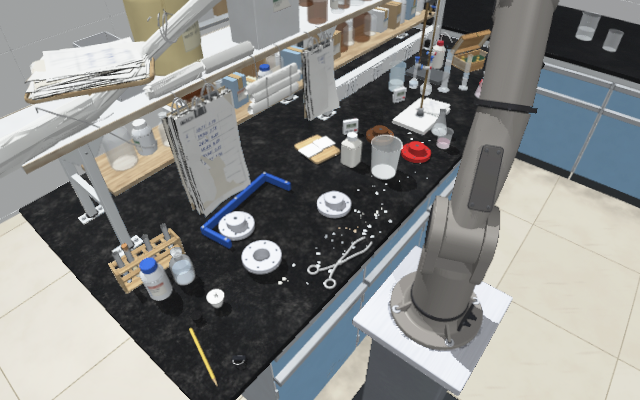

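The top view shows the blue rack with corners at about (247,160) and (324,152). The in-rack flange is at (267,176), the inverted one with its recess at (253,214) and the upright one at (333,216). Beaker, square bottle and the brown and red look-alikes lie to the right.

```bash
python3 - <<'E'
from h import *
z=np.load('top0.npz');p=z['p'];P=z['P']
hsv=cv2.cvtColor(p,cv2.COLOR_RGB2HSV)
m=(hsv[...,0]>100)&(hsv[...,0]<125)&(hsv[...,1]>150); m[:, :235]=0; m[:,335:]=0; m[:140]=0;m[200:]=0
Q=P[m]; Q=Q[(Q[:,2]>.024)&(Q[:,2]<.04)]; print(len(Q),Q.min(0),Q.max(0),np.median(Q[:,2]))
rc=cv2.minAreaRect(Q[:,:2].astype(np.float32)*1000); print(rc,cv2.boxPoints(rc))
for n,(u,v) in dict(rackf=(267,176),inv=(253,214),upr=(333,216)).items():
    S=P[v-25:v+25,u-25:u+25].reshape(-1,3); C=p[v-25:v+25,u-25:u+25].reshape(-1,3).astype(int)
    g=(C.min(1)>120)&(C.max(1)-C.min(1)<40)
    for lo,hi in ((.010,.02),(.034,.046)):
        k=S[g&(S[:,2]>lo)&(S[:,2]<hi)]
        if len(k)>10:
            (cx,cy),rad=cv2.minEnclosingCircle(k[:,:2].astype(np.float32)); print(n,lo,len(k),k.mean(0).round(4),cx,cy,rad, np.median(k[:,2]))
# tall stuff near the work
for x0 in np.arange(.35,1.2,.05):
    print(round(x0,2),[round(float(P[...,2][(P[...,0]>x0)&(P[...,0]<x0+.05)&(P[...,1]>y0)&(P[...,1]<y0+.1)].max(initial=0)),2) for y0 in np.arange(-.4,.5,.1)])
E
```

```text
325 [ 0.56713533 -0.11253377  0.02402055] [0.71156998 0.20928664 0.03653168] 0.029293921942435075
((640.8919677734375, 48.03209686279297), (112.30939483642578, 317.07513427734375), 7.047366619110107) [[ 565.7106    198.4823  ]
 [ 604.6124   -116.19734 ]
 [ 716.07336  -102.418106]
 [ 677.1715    212.26154 ]]
rackf 0.01 321 [0.6107 0.1221 0.0151] 0.6404575705528259 0.13183824717998505 0.0834536924958229 0.01505183762260831
rackf 0.034 159 [0.6133 0.1222 0.039 ] 0.6407615542411804 0.09790269285440445 0.06521450728178024 0.03891733753472648
inv 0.01 20 [0.4518 0.1776 0.0125] 0.45048612356185913 0.17845161259174347 0.02317209541797638 0.01155643414525509
inv 0.034 435 [0.4479 0.1747 0.0393] 0.4485778212547302 0.1747293919324875 0.05467556044459343 0.039126334855695166
upr 0.01 335 [ 0.4356 -0.1393  0.015 ] 0.4375189542770386 -0.14017240703105927 0.05491674691438675 0.014862997647541176
upr 0.034 168 [ 0.4379 -0.1409  0.0397] 0.43743351101875305 -0.14073854684829712 0.029880762100219727 0.03983154455543558
0.35 [0.13, 0.01, 0.02, 0.01, 0.01, 0.04, 0.01, 0.01, 0.01]
0.4 [0.13, 0.01, 0.05, 0
[... 198 characters left out ...]
01, 0.12, 0.13]
0.6 [0.02, 0.02, 0.04, 0.01, 0.04, 0.05, 0.08, 0.1, 0.13]
0.65 [0.03, 0.03, 0.04, 0.03, 0.04, 0.04, 0.09, 0.13, 0.14]
0.7 [0.37, 0.35, 0.36, 0.37, 0.39, 0.54, 0.55, 0.51, 0.08]
0.75 [0.65, 0.7, 0.68, 0.64, 0.6, 0.57, 0.55, 0.55, 0.49]
0.8 [0.75, 0.76, 0.69, 0.65, 0.61, 0.59, 0.55, 0.55, 0.54]
0.85 [0.71, 0.7, 0.41, 0.72, 0.72, 0.55, 0.55, 0.55, 0.54]
0.9 [0.65, 0.65, 0.41, 0.67, 0.67, 0.61, 0.55, 0.55, 0.54]
0.95 [0.0, 0.0, 0.41, 0.51, 0.0, 0.52, 0.55, 0.56, 0.41]
1.0 [0.0, 0.41, 0.41, 0.41, 0.0, 0.53, 0.52, 0.51, 0.41]
1.05 [0.0, 0.41, 0.41, 0.41, 0.0, 0.41, 0.41, 0.41, 0.41]
1.1 [0.0, 0.0, 0.0, 0.0, 0.0, 0.0, 0.0, 0.0, 0.0]
1.15 [0.0, 0.0, 0.0, 0.0, 0.0, 0.0, 0.0, 0.0, 0.0]
```

Call:
{"op": "arm_command", "data": {"plan": "0.0315 -0.0343 0 0;0.0315 -0.0343 0 0;0.0315 -0.0343 0 0;0.0315 -0.0343 0 0;0.0315 -0.0343 0 0;0.0315 -0.0343 0 0;0.0315 -0.0343 0 0;0.0315 -0.0343 0 0;0.0315 -0.0343 0 0;0.0315 -0.0343 0 0;0.0315 -0.0343 0 0;0.0315 -0.0343 0 0;0 0 0 -10;0 0 0 -10;0 0 0 -10;0 0 0 -10;0 0 0 -10;0 0 0 -10;0 0 0 -10;0 0 0 -10", "hand": -1, "grip_force": 40}}

```text
clock: 2.6
tcp_pos: [0.4379, -0.1422, 0.245]
orientation: [-2.077, -2.356, 0.001]
contact_force: [0.3, 0.1, 0.3]
grip_width: 0.0855
gripper_force: 0.0
```

```bash
cat >> h.py <<'E'
def ax(o):
    A=R.from_rotvec(o['orientation']).as_matrix(); return A
RA=np.radians(7.05); RX=np.array([np.cos(RA),np.sin(RA)]); RY=np.array([-RX[1],RX[0]]); RO=np.array([.629,.0466])
def rack(xy): d=np.array(xy)[:2]-RO; return np.array([d@RX,d@RY])
def world(x,y): return RO+x*RX+y*RY
def go(o,xy,z):
    d=np.array([*xy,z])-o['tcp_pos']; s=ax(o).T@d; print('tool shift',s.round(4),'dist',np.linalg.norm(s).round(3))
def circ(k):
    A=np.c_[2*k[:,:2],np.ones(len(k))]; s=np.linalg.lstsq(A,(k[:,:2]**2).sum(1),rcond=None)[0]; return s[:2]
def band(p,P,c,rad,lo,hi):
    S=P.reshape(-1,3); C=p.reshape(-1,3).astype(int)
    g=(C.min(1)>90)&(C.max(1)-C.min(1)<45)&(S[:,2]>lo)&(S[:,2]<hi)&(np.hypot(S[:,0]-c[0],S[:,1]-c[1])<rad)
    k=S[g]; 
    if len(k)<20: return None
    (x,y),q=cv2.minEnclosingCircle(k[:,:2].astype(np.float32)); return np.array([x,y,q,np.median(k[:,2]),len(k)]).round(4)
def st(o): 
    a=ax(o)[:,0]; print('t',round(o['clock'],2),'tcp',o['tcp_pos'].round(4),'toolx',np.degrees(np.arctan2(a[1],a[0])).round(1),'rack',rack(o['tcp_pos']).round(4),'F',o['contact_force'].round(1),'w',round(o['grip_width'],4),'g',o['gripper_force'])
E
python3 - <<'E'
from h import *
p,P,d,o=look('wrist','w1.png'); st(o)
for c in((.4375,-.1407),(.613,.122)):
  print(band(p,P,c,.06,.034,.046),band(p,P,c,.065,.010,.02))
go(o,(.4375,-.1407),.034)
p,P,d,o=look('top')
S=P[120:220,200:380].reshape(-1,3)
print(band(p,P,(.613,.122),.04,.034,.046),band(p,P,(.613,.122),.06,.010,.02))
E
```

```text
t 2.6 tcp [ 0.4379 -0.1422  0.245 ] toolx 97.2 rack [-0.2128 -0.1639] F [0.3 0.1 0.3] w 0.0855 g 0.0
[ 4.395e-01 -1.405e-01  3.020e-02  3.990e-02  2.809e+03] [ 4.391e-01 -1.406e-01  5.530e-02  1.590e-02  5.423e+03]
None None
tool shift [ 1.50e-03 -1.00e-04  2.11e-01] dist 0.211
[6.135e-01 1.227e-01 3.010e-02 3.900e-02 1.500e+02] [6.142e-01 1.252e-01 5.620e-02 1.490e-02 3.060e+02]
```

Call:
{"op": "arm_command", "data": {"plan": "0.0016 0.001 0.0422 0;0 0 0.0422 0;0 0 0.0422 0;0 0 0.0422 0;0 0 0.0242 0;0 0 0.018 0;0 0 0 0"}}

```text
clock: 3.58
tcp_pos: [0.4381, -0.1402, 0.0332]
orientation: [-2.085, -2.346, 0.002]
contact_force: [0.0, -0.4, 0.8]
grip_width: 0.0853
gripper_force: 0.0
```

Call:
{"op": "arm_command", "data": {"plan": "0 0 0 0;0 0 0 0;0 0 0 0;0 0 0 0;0 0 0 0;0 0 0 0", "hand": 1}}

```text
clock: 4.32
tcp_pos: [0.4396, -0.1408, 0.0354]
orientation: [2.084, 2.349, 0.001]
contact_force: [-1.3, 0.3, 6.4]
grip_width: 0.0585
gripper_force: 42.4
```

```bash
python3 - <<'E'
from h import *
o=r.get_obs(); st(o); print(world(-.002,-.088)); go(o,world(-.002,-.088),.1)
E
```

```text
t 4.33 tcp [ 0.4396 -0.1408  0.0354] toolx 96.8 rack [-0.211  -0.1627] F [-1.3  0.3  6.4] w 0.0585 g 42.383354902267456
[ 0.63781584 -0.04098014]
tool shift [ 0.0754  0.2088 -0.0644] dist 0.231
```

Call:
{"op": "arm_command", "data": {"plan": "0 0 -0.03 0;0 0 -0.035 0;0.0094 0.0261 0 0;0.0094 0.0261 0 0;0.0094 0.0261 0 0;0.0094 0.0261 0 0;0.0094 0.0261 0 0;0.0094 0.0261 0 0;0.0094 0.0261 0 0;0.0094 0.0261 0 0;0 0 0 0;0 0 0 0"}}

```text
clock: 5.82
tcp_pos: [0.6363, -0.0414, 0.0991]
orientation: [-2.084, -2.35, 0.002]
contact_force: [-0.4, -1.1, -3.3]
grip_width: 0.0585
gripper_force: 45.1
```

```bash
python3 - <<'E'
from h import *
p,P,d,o=look('wrist','w2.png'); st(o)
hsv=cv2.cvtColor(p,cv2.COLOR_RGB2HSV)
m=(hsv[...,0]>100)&(hsv[...,0]<125)&(hsv[...,1]>150)
Q=P[m]; print(len(Q)); Q=Q[(Q[:,2]>.026)&(Q[:,2]<.036)]
q=np.c_[(Q[:,:2]-RO)@RX,(Q[:,:2]-RO)@RY]
for lo,hi in((-.13,-.1),(-.1,-.05),(-.05,0),(0,.05),(.05,.1),(.1,.14)):
    k=q[(q[:,1]>lo)&(q[:,1]<hi)&(q[:,0]>.03)]
    if len(k)>20: print(lo,np.percentile(k[:,0],[2,50,98]).round(4))
for s in(-1,1):
    k=q[(s*q[:,1]>.14)&(q[:,0]<.05)]
    if len(k)>20: print('end',s,np.percentile(k[:,1],[2,50,98]).round(4),np.percentile(k[:,0],[1]))
b=band(p,P,(.6135,.1227),.06,.034,.046);print(b, b is not None and rack(b[:2]))
b=band(p,P,(.6135,.1227),.06,.01,.02);print(b, b is not None and rack(b[:2]))
E
```

```text
t 5.83 tcp [ 0.6363 -0.0414  0.0991] toolx 96.9 rack [-0.0035 -0.0882] F [-0.4 -1.1 -3.3] w 0.0585 g 45.10965406894684
6080
-0.1 [0.0565 0.0636 0.0688]
-0.05 [0.0556 0.0615 0.0687]
0 [0.0555 0.0612 0.0686]
None False
[6.197e-01 8.410e-02 3.800e-02 1.580e-02 2.723e+03] [-0.00462711  0.03835792]
```

View pics/w2.png

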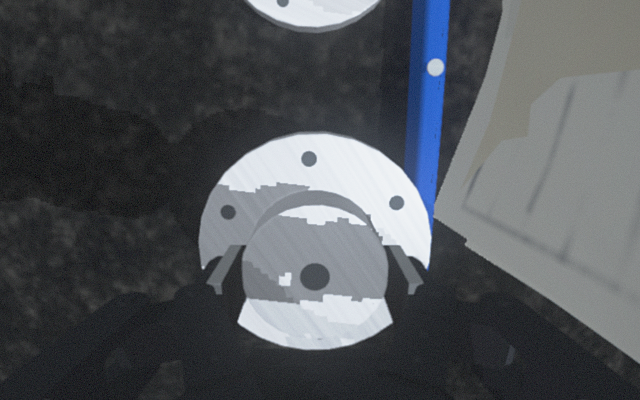

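The view shows the held flange (brim around (315,240)) just inside the blue rear rail (column ~430), with the in-rack flange at the top (315,0).

Call:
{"op": "arm_command", "data": {"plan": "0.002 0 0.02 0;0 0 0.02 0;0 0 0.015 0;0 0 0.0085 0;0 0 0 0;0 0 0 0"}}

```text
clock: 6.62
tcp_pos: [0.6371, -0.0388, 0.0357]
orientation: [2.084, 2.351, -0.0]
contact_force: [-0.1, -1.0, -0.7]
grip_width: 0.0581
gripper_force: 45.9
```

Call:
{"op": "arm_command", "data": {"plan": "0 0.0025 0 0;0 0 0 0;0 0 0 0"}}

```text
clock: 7.0
tcp_pos: [0.6399, -0.0386, 0.0358]
orientation: [2.084, 2.351, 0.001]
contact_force: [0.2, -0.4, -1.9]
grip_width: 0.0584
gripper_force: 45.8
```

Call:
{"op": "arm_command", "data": {"plan": "0 0 0 0;0 0 0 0;0 0 0 0;0 0 -0.03 0;0 0 -0.03 0;0 0 -0.03 0;0 0 0 0", "hand": -0.7}}

```text
clock: 7.88
tcp_pos: [0.6414, -0.0384, 0.1286]
orientation: [2.081, 2.348, 0.005]
contact_force: [-0.2, 1.3, -0.8]
grip_width: 0.0724
gripper_force: 0.0
```

```bash
python3 - <<'E'
from h import *
p,P,d,o=look('top'); st(o)
for c in ((.6135,.1227),(.64,-.04)):
  b=band(p,P,c,.045,.034,.046);print(b, b is not None and rack(b[:2]))
p,P,d,o=look('wrist','w3.png')
b=band(p,P,(.64,-.04),.045,.034,.046);print(b, rack(b[:2]))
b=band(p,P,(.64,-.04),.07,.01,.02);print(b, rack(b[:2]))
go(o,(.6135,.1227),.13)
E
```

```text
t 7.88 tcp [ 0.6414 -0.0384  0.1286] toolx 96.9 rack [ 0.0019 -0.0859] F [-0.2  1.3 -0.8] w 0.0724 g 0.0
[6.134e-01 1.233e-01 3.040e-02 3.930e-02 1.620e+02] [-0.00606825  0.07803478]
None False
[ 6.399e-01 -3.810e-02  3.010e-02  3.990e-02  6.230e+03] [ 0.0004219  -0.08539744]
[ 6.4050e-01 -3.8300e-02  5.5600e-02  1.6000e-02  1.0747e+04] [ 0.00099281 -0.08566956]
tool shift [ 0.1633 -0.0073 -0.0032] dist 0.163
```

Call:
{"op": "arm_command", "data": {"plan": "0.0272 -0.0012 -0.005 0;0.0272 -0.0012 0 0;0.0272 -0.0012 0 0;0.0272 -0.0012 0 0;0.0272 -0.0012 0 0;0.0272 -0.0012 0 0;0 0 0 0"}}

```text
clock: 8.85
tcp_pos: [0.6113, 0.1256, 0.1296]
orientation: [-2.077, -2.354, 0.001]
contact_force: [0.9, -1.0, 0.3]
grip_width: 0.0724
gripper_force: 0.0
```

```bash
python3 - <<'E'
from h import *
p,P,d,o=look('wrist','w4.png'); st(o)
b=band(p,P,(.6135,.1227),.045,.034,.046);print(b, rack(b[:2]))
b2=band(p,P,(.6135,.1227),.065,.01,.02);print(b2, rack(b2[:2]))
hsv=cv2.cvtColor(p,cv2.COLOR_RGB2HSV)
m=(hsv[...,0]>100)&(hsv[...,0]<125)&(hsv[...,1]>150)
Q=P[m]; Q=Q[(Q[:,2]>.026)&(Q[:,2]<.036)]
q=np.c_[(Q[:,:2]-RO)@RX,(Q[:,:2]-RO)@RY]
k=q[(q[:,1]>.13)&(q[:,0]<.05)]; print('end',len(k),np.percentile(k[:,1],[2,50,98]) if len(k) else 0)
go(o,b[:2],.036)
E
```

```text
t 8.85 tcp [0.6113 0.1256 0.1296] toolx 97.2 rack [-0.0078  0.0805] F [ 0.9 -1.   0.3] w 0.0724 g 0.0
[6.147e-01 1.232e-01 3.020e-02 3.990e-02 6.035e+03] [-0.00479035  0.07777598]
[6.1510e-01 1.2310e-01 5.5300e-02 1.5900e-02 1.0458e+04] [-0.00440565  0.07762764]
end 2865 [0.14506855 0.15137074 0.15772689]
tool shift [-0.0029  0.0032  0.0936] dist 0.094
```

Call:
{"op": "arm_command", "data": {"plan": "-0.0028 0.0032 0.03 0;0 0 0.03 0;0 0 0.021 0;0 0 0.012 0;0 0 0 0"}}

```text
clock: 9.52
tcp_pos: [0.616, 0.1198, 0.0371]
orientation: [-2.084, -2.35, 0.002]
contact_force: [-0.6, -0.7, 0.1]
grip_width: 0.0727
gripper_force: 0.0
```

Call:
{"op": "arm_command", "data": {"plan": "0 0 0 0;0 0 0 0;0 0 0 0;0 0 0 0;0.004 0.0015 0 0;0.0045 0.0025 0 0;0 0 0 0;0 0 0 0", "hand": 1}}

```text
clock: 10.52
tcp_pos: [0.6198, 0.127, 0.039]
orientation: [2.085, 2.347, -0.003]
contact_force: [-3.2, -5.8, 9.6]
grip_width: 0.0582
gripper_force: 44.5
```

Call:
{"op": "arm_command", "data": {"plan": "0 0 0 0;0 0 0 0;0 0 -0.03 0;0 0 -0.035 0;0 0 -0.035 0;0 0 0 0", "hand": -0.7}}

```text
clock: 11.28
tcp_pos: [0.6211, 0.1303, 0.1408]
orientation: [2.082, 2.349, 0.008]
contact_force: [0.0, -0.0, 0.9]
grip_width: 0.0727
gripper_force: 0.0
```

```bash
python3 - <<'E'
from h import *
p,P,d,o=look('wrist'); st(o)
b=band(p,P,(.6135,.13),.045,.034,.046);print(b, rack(b[:2]))
b2=band(p,P,(.6135,.13),.065,.01,.02);print(b2, rack(b2[:2]))
go(o,(.449,.175),.13)
E
```

```text
t 11.28 tcp [0.6211 0.1303 0.1408] toolx 96.9 rack [0.0025 0.084 ] F [ 0.  -0.   0.9] w 0.0727 g 0.0
[6.190e-01 1.301e-01 3.010e-02 3.990e-02 5.551e+03] [0.00032402 0.08409605]
[6.193e-01 1.298e-01 5.540e-02 1.590e-02 9.822e+03] [0.00058493 0.08376149]
tool shift [ 0.0651 -0.1655  0.0099] dist 0.178
```

Call:
{"op": "arm_command", "data": {"plan": "0.0081 -0.0207 0 0;0.0081 -0.0207 0 0;0.0081 -0.0207 0 0;0.0081 -0.0207 0 0;0.0081 -0.0207 0 0;0.0081 -0.0207 0 0;0.0081 -0.0207 0 0;0.0081 -0.0207 0 0;0 0 0 0", "hand": 1}}

```text
clock: 12.45
tcp_pos: [0.4451, 0.1737, 0.1367]
orientation: [-2.08, -2.352, 0.004]
contact_force: [0.9, 0.5, -0.1]
grip_width: -0.0003
gripper_force: 0.0
```

```bash
python3 - <<'E'
from h import *
p,P,d,o=look('wrist','w5.png'); st(o)
b=band(p,P,(.449,.175),.065,.034,.046);print(b, rack(b[:2]))
b2=band(p,P,(.449,.175),.03,.003,.013);print(b2)
go(o,b[:2],.03); a=world(-.1,0);print(a,world(0,0))
E
```

```text
t 12.45 tcp [0.4451 0.1737 0.1367] toolx 97.0 rack [-0.1669  0.1487] F [ 0.9  0.5 -0.1] w -0.0003 g 0.0
[4.5010e-01 1.7470e-01 5.5300e-02 3.9900e-02 1.3877e+04] [-0.161825    0.14908886]
[4.501e-01 1.740e-01 2.420e-02 8.000e-03 2.683e+03]
tool shift [0.0005 0.0054 0.1067] dist 0.107
[0.52975606 0.03432645] [0.629  0.0466]
```

View pics/w5.png

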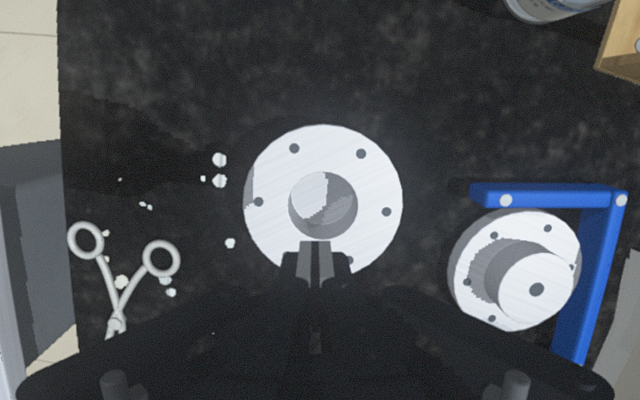

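Call:
{"op": "arm_command", "data": {"plan": "0.0003 0.0054 0.03 0;0 0 0.035 0;0 0 0.025 0;0 0 0.0165 0;0 0 0 0;0 0 0 0"}}

```text
clock: 13.25
tcp_pos: [0.4531, 0.1748, 0.0319]
orientation: [2.084, 2.35, 0.002]
contact_force: [0.0, 0.2, 0.1]
grip_width: 0.0001
gripper_force: 0.0
```

Call:
{"op": "arm_command", "data": {"plan": "0 0 0 0;0 0 0 0;0 0 0 0;0 0 0 0", "hand": 0.3, "grip_force": 25}}

```text
clock: 13.75
tcp_pos: [0.4528, 0.1746, 0.0319]
orientation: [2.083, 2.35, 0.001]
contact_force: [-2.0, -1.1, 6.7]
grip_width: 0.0198
gripper_force: 23.4
```

```bash
python3 - <<'E'
from h import *
o=r.get_obs(); st(o); go(o,world(-.115,0),o['tcp_pos'][2])
E
```

```text
t 13.75 tcp [0.4528 0.1746 0.0319] toolx 96.9 rack [-0.1592  0.1487] F [-2.  -1.1  6.7] w 0.0198 g 23.445013538876083
tool shift [-1.486e-01  4.460e-02  1.000e-04] dist 0.155
```

Call:
{"op": "arm_command", "data": {"plan": "-0.0149 0.0045 0 0;-0.0149 0.0045 0 0;-0.0149 0.0045 0 0;-0.0149 0.0045 0 0;-0.0149 0.0045 0 0;-0.0149 0.0045 0 0;-0.0149 0.0045 0 0;-0.0149 0.0045 0 0;-0.0149 0.0045 0 0;-0.0149 0.0045 0 0;0 0 0 0;0 0 0 0"}}

```text
clock: 15.25
tcp_pos: [0.5167, 0.0297, 0.032]
orientation: [2.085, 2.346, 0.001]
contact_force: [2.0, -3.8, 4.7]
grip_width: 0.0203
gripper_force: 23.4
```

```bash
python3 - <<'E'
from h import *
p,P,d,o=look('wrist','w6.png'); st(o)
b=band(p,P,world(-.115,0),.06,.034,.046);print(b, b is not None and rack(b[:2]))
go(o,world(-.045,0),o['tcp_pos'][2]); go(o,world(0,0),o['tcp_pos'][2])
p,P,d,o=look('top','t6.png')
E
```

```text
t 15.25 tcp [0.5167 0.0297 0.032 ] toolx 96.8 rack [-0.1135 -0.003 ] F [ 2.  -3.8  4.7] w 0.0203 g 23.37517181353178
[5.1640e-01 3.0300e-02 5.4900e-02 3.9900e-02 2.9046e+04] [-0.11374927 -0.00235675]
tool shift [0.0034 0.0685 0.0002] dist 0.069
tool shift [0.0036 0.1135 0.0003] dist 0.114
```

View pics/w6.png

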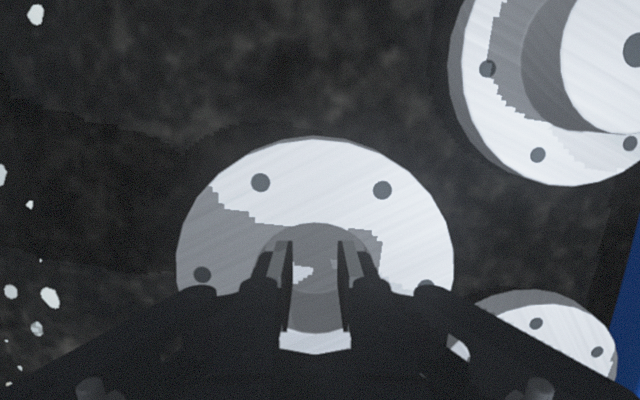

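The inverted flange (centre about (315,270)) is held by fingers spread in its recess, flat, with the neighbours' brims visible at right.

Call:
{"op": "arm_command", "data": {"plan": "0.002 0.01 0 0;0 0.012 0 0;0 0.012 0 0;0 0.012 0 0;0 0.012 0 0;0 0.012 0 0;0 0.008 0 0;0 0.008 0 0;0 0 0 0"}}

```text
clock: 16.48
tcp_pos: [0.6, 0.0429, 0.0319]
orientation: [2.085, 2.35, -0.003]
contact_force: [-3.1, -0.5, 9.9]
grip_width: 0.0204
gripper_force: 24.7
```

Call:
{"op": "arm_command", "data": {"plan": "0 0.006 0 0;0 0.006 0 0;0 0.006 0 0;0 0.005 0 0;0 0 0 0;0 0 0 0"}}

```text
clock: 17.23
tcp_pos: [0.6212, 0.045, 0.0319]
orientation: [-2.085, -2.349, 0.007]
contact_force: [-8.7, -1.9, 15.0]
grip_width: 0.0203
gripper_force: 25.2
```

```bash
cat > chk.py <<'E'
from h import *
p,P,d,o=look('wrist','w7.png'); st(o)
for c in (world(0,0),world(0,.086),world(0,-.086)):
  b=band(p,P,c,.058,.034,.046);print('w',b, b is not None and rack(b[:2]).round(4))
p,P,d,o=look('top','t7.png'); S=P.reshape(-1,3);S=S[(S[:,2]>.02)&(S[:,2]<.05)]
for c,q in ((world(0,0),.06),(world(0,.086),.034),(world(0,-.086),.034)):
  b=band(p,P,c,q,.034,.048);print('t',b, b is not None and rack(b[:2]).round(4))
E
python3 chk.py
```

```text
t 17.23 tcp [0.6212 0.045  0.0319] toolx 96.8 rack [-0.008  -0.0006] F [-8.7 -1.9 15. ] w 0.0203 g 25.16615256199657
w [6.2250e-01 5.2300e-02 5.3000e-02 3.9900e-02 2.8189e+04] [-0.0058  0.0065]
w [6.1880e-01 1.1200e-01 4.3800e-02 3.9900e-02 3.0415e+04] [-0.0021  0.0662]
w [6.261e-01 1.580e-02 1.350e-02 3.990e-02 5.570e+02] [-0.0067 -0.0302]
t [6.018e-01 8.080e-02 3.650e-02 3.960e-02 7.300e+01] [-0.0228  0.0373]
t [6.172e-01 1.296e-01 3.060e-02 3.930e-02 1.590e+02] [-0.0015  0.0838]
t [ 6.479e-01 -5.200e-02  2.350e-02  3.970e-02  3.800e+01] [ 0.0067 -0.1002]
```

Only 9 N; push on to the rail, then release and rise.

Call:
{"op": "arm_command", "data": {"plan": "0 0.004 0 0;0 0.004 0 0;0 0.0015 0 0;0 0 0 0;0 0 0 0"}}

```text
clock: 17.95
tcp_pos: [0.6292, 0.0461, 0.0319]
orientation: [-2.083, -2.348, 0.011]
contact_force: [-13.5, -2.1, 18.7]
grip_width: 0.0201
gripper_force: 25.7
```

Call:
{"op": "arm_command", "data": {"plan": "0 0 0 0;0 0 0 0;0 0 0 0;0 0 0 0;0 0 -0.02 0;0 0 -0.03 0;0 0 -0.04 0;0 0 -0.05 0;0 0 -0.05 0;0 0 0 0", "hand": 1}}

```text
clock: 19.2
tcp_pos: [0.6352, 0.0492, 0.2278]
orientation: [2.079, 2.346, 0.012]
contact_force: [0.6, 0.1, -0.8]
grip_width: 0.0002
gripper_force: 0.0
```

```bash
python3 chk.py
```

```text
t 19.2 tcp [0.6352 0.0492 0.2278] toolx 96.9 rack [0.0064 0.0019] F [ 0.6  0.1 -0.8] w 0.0002 g 0.0
w [6.287e-01 4.650e-02 5.810e-02 3.990e-02 8.525e+03] [-0.0003 -0.0001]
w [6.203e-01 1.151e-01 4.580e-02 3.990e-02 5.246e+03] [-0.0002  0.069 ]
w [ 6.362e-01 -1.450e-02  4.120e-02  3.990e-02  1.627e+03] [-0.0004 -0.0615]
t None False
t [6.171e-01 1.308e-01 3.020e-02 3.980e-02 1.520e+02] [-0.0015  0.085 ]
t [ 6.398e-01 -4.380e-02  2.750e-02  3.870e-02  7.200e+01] [-0.0004 -0.091 ]
```

View pics/w7.png

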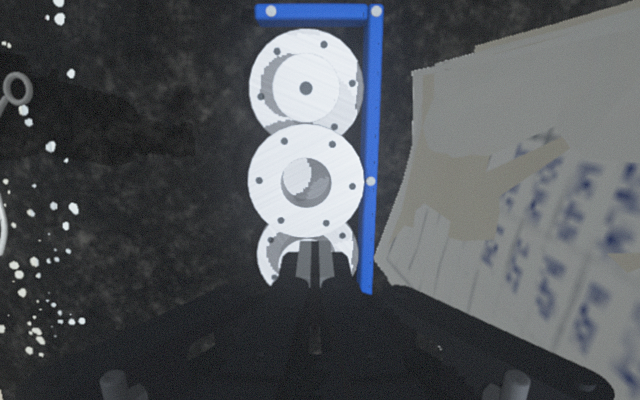

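The view shows the three flanges in a row along the rear rail: upright at (305,88), inverted at (305,180) with its brim over its neighbours, upright at (308,255). All tops measure at 40 mm, so they are flat.

```bash
python3 -c "
from bench import ticket
print(ticket.hand_in())"
```

```text
the job is handed in; nothing more can be done
None
```

I packed all three flanges in the rack in one row, brim-down, brim-up, brim-down; the last camera check showed them flat and back against the rear rail. I handed the job in at about 19 s and the verdict was not shown.

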